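# Pack the engine parts case, castings low and cover on top

### The job

Finish packing the black parts case, heavy parts low and light ones on top: press its release button so that the lid springs open to its stop, stand the loose piston upright on the case floor in the empty bay beside the piston already packed, then lay the rocker cover across the two pistons, flat, filler cap up, lengthwise and centred so that the lid could be shut over it. Set the parts down without dropping them; leave the lid open and everything else where it is.

Things in the scene. Friction and masses are not known exactly. Their poses are not given: they have to be found in the camera images.
- case: fixed black clamshell case, 132 (x) x 218 (y) x 112 mm. Origin: centre of its underside; x from the front (button) to the hinge at the back, y along the hinge, z up. Lower half 60 mm high, 4 mm walls, floor at z = 6, inside 124 x 210 mm. Ribs 3 mm thick and 10 mm high on the floor enclose two bays, 74 mm square inside, centred at x = 0, y = +48 and -48 mm
- case_lid (a joint): lid half, 52 mm deep, hinged along y at case x = 66, z = 60 mm; 0 shut, grows opening. Once released, a spring throws it to its stop at 1.22 rad (70 deg), where it stays and overhangs the case: its front edge at case x = 21, z = 184 mm. A tool pointing straight down over the bays hits it; one leaning back some 30 deg (gripper to case -x) passes
- release_button (a joint): sprung release button at the middle of the case's front: a grooved steel rocker pad, 34 x 46 mm; 0 at rest, 0.32 rad fully pressed. The catch lets go at about 0.13 rad (3 mm of travel at the pad, 2 to 4 N); it springs back by itself
- button_face (a point): centre of the upper face of the button's pad, 102 mm in front of the case's centre, 40 mm above the bench. The face slopes down towards the robot by 28 deg; press square to it (tool leaning back some 30 deg, gripper to case -x), which also keeps the tool out of the rising lid's way
- free_bay (a point): centre of the floor of the empty bay (case x = 0, y = -48, z = 6 mm); axes as the case
- packed_bay (a point): centre of the floor of the bay in which the packed piston stands (case y = +48 mm)
- packed_piston: aluminium piston already standing in the case, like the loose one
- loose_piston: used aluminium piston, heavy (about 0.26 kg), standing upright on the bench, skirt down: round, 64 mm diameter, 51 mm high. Origin on its underside, 2 mm off the axis: the axis passes through x = +2 mm, y = 0 of its own frame; z up. Grasp across the crown
- rocker_cover: light cast cover (0.12 kg) lying on the bench: flat flange 88 mm (x) x 156 mm (y) x 4 mm with flat underside, a raised body 60 x 124 mm up to z = 18 mm and a round black filler cap in the middle, 38 mm diameter, from z = 27 to 48 mm on a 34 mm neck. Origin: centre of the underside, y lengthwise, z up. Same both ways round
- filler_cap (a point): centre of the top face of the cover's filler cap, 48 mm above the cover's underside
- blue_bottle: bystander: blue bottle, 48 mm diameter, 195 mm high; origin at its underside
- spark_plug: bystander: spark plug, 70 mm long, lying
- oil_can: bystander: copper oil can with a thin spout, 76 x 114 mm, 167 mm high; origin at its underside
- flux_brush: bystander: brush with a wooden handle, 199 mm long, 36 mm wide, lying
Things that resemble listed ones, but are neither listed nor needed, are in the scene too. What is shaped like the loose_piston but blue or purple is not meant.

How it is judged:
On the way, in this order (a step that is already met when the one before it is completed fails the run):
1. the lid has sprung open to its stop (value of joint case_lid above 1.15 rad), for 0.2 s.
2. the loose piston stands upright on the case floor in the empty bay (z of loose_piston in the frame of free_bay below 0.003 m and horizontal distance between loose_piston and free_bay below 0.012 m and angle between loose_piston's own z axis and vertical below 0.06 rad and not (contact force between the fingers and loose_piston above 0.1 N)), for 0.2 s.
At the end, for the whole second after the job is handed in: lid open past 1.15 rad; both pistons upright (3 deg), on the floor (3 mm), within 12 mm of their bays' centres; cover at rest, cap up and flat (3 deg), underside 54-60 mm above the case's underside, within 12 mm in x and 18 mm in y of the case's centre, lengthwise along the hinge within 7 deg (value of joint case_lid above 1.15 rad and z of loose_piston in the frame of free_bay below 0.003 m and horizontal distance between loose_piston and free_bay below 0.012 m and angle between each of loose_piston, packed_piston's own z axis and vertical below 0.06 rad and z of packed_piston in the frame of packed_bay below 0.003 m and horizontal distance between packed_piston and packed_bay below 0.012 m and z of rocker_cover in the frame of case between 0.054 and 0.06 m and x of rocker_cover in the frame of case between -0.012 and 0.012 m and y of rocker_cover in the frame of case between -0.018 and 0.018 m and angle between rocker_cover's own z axis and vertical below 0.05 rad and angle between the y axis of rocker_cover and the y axis of case, either way round below 0.12 rad and linear speed of each of rocker_cover, loose_piston below 0.02 m/s); the robot touches nothing.
It fails at once if the packed piston is lifted or pushed out of its bay (distance between packed_piston and packed_bay above 0.02 m).
It fails at once if a bystander is moved more than 3 cm (distance of any of blue_bottle, oil_can, spark_plug, flux_brush from where it was at the start of the episode above 0.03 m).
It fails at once if the loose piston or the cover is dropped (falls free at over 0.5 m/s, about 13 mm) ((linear speed of loose_piston above 0.5 m/s and contact force between the fingers and loose_piston below 0.1 N) or (linear speed of rocker_cover above 0.5 m/s and contact force between the fingers and rocker_cover below 0.1 N)).
It also fails if it takes over 64 s, if anything falls off the work surface, if the arm or the gripper's body presses on something with over 40 N, if the wrist force passes 120 N, or if a joint passes its speed limit or range.

### The arm

A 6-joint arm with a two-finger parallel gripper is mounted at the origin on a cart in front of the work surface, level with it; the furniture and walls round the work are solid. World frame = base frame: x ahead of the robot, y to its left, z up, the work surface at z = 0. Lengths are in m, angles in rad, forces in N, time in s.
With the tool pointing down it reaches from about 0.325 to 0.925 m from the base axis. Payload 3.1 kg.
Tool frame: the origin (TCP) lies between the finger pads, 19 mm behind the fingertips; this is the grasp point; z points along the fingers, y is the line along which they close (so a half turn about z gives the same grasp; the last joint's range is limited). The gripper opens to 85 mm and grips with 20 to 120 N. Pads are 22 mm wide; open, the fingers measure 114 mm over their backs; the gripper's body (76 mm by 85 mm) begins 54 mm behind the grasp point. The pads swing forward as they close: fully open they stand 13 mm farther back than shut.
Start: joints at [-1.272, 0.217, 1.613, -0, 1.311, -0.112], TCP at [0.25, -0.573, 0.25] pointing down, gripper open.
Joint ranges: [-2.75, 2.75], [-0.78, 2.1], [0.31, 2.55], [-1.13, 4.27], [0.13, 2.63], [-2.58, 2.58]. Speed limits (rad/s): [2.79, 2.79, 3.14, 3.14, 3.14, 3.14].

### API

Orientations are given as a rotation vector (axis times angle).
In Python, from cell import r, imaging, job gives the robot as it stands.
- The arm moves only by the tool servo_tool, never from a script. Its argument "series" is a list of rows, each an object of numbers: "x", "y", "z": the shift along the world's x, y, z in m; "ax", "ay", "az": the turn, a rotation vector about the world's x, y, z in rad. A call has exactly 10 rows; each row shifts and turns the commanded pose from where the row before left it; what a row does not reach is not made up. A row lasts 1/8 s, in which the tool goes at most 62.5 mm and 10.7 degrees, less where a joint would pass 70% of its speed; a pose out of reach is approached as far as the arm can. A call is refused whole if a number of a shift passes 0.0625 or a number of a turn 0.188, either way. A call with a gripper value outside its range is refused whole. "grip" is the gripper's target within -1 to 1 (fully open at 1, half-way at 0, shut at -1), set as the call begins (left out, the last holds). The fingers move at their own pace and stop on an object; "grip_force" is the grip in N (left out, the last holds). Time passes only in rows, so rows that do not move let the fingers close, or fill a call up. It gives the time, the measured TCP pose, the force, the opening and the grip force at its end, in the units of the state.
- r.get_state(): the state, without advancing time (a new reading comes with each control period).
- imaging.snapshot(name): name is "scene" or "top" or "wrist"; returns the picture (480x640x3 uint8, red, green, blue); there is no depth.
- imaging.camera_model(name): a dict with "mtx" (3x3 intrinsics, pixels), "k1" (the pictures are not rectified: a ray, as slopes to the right and down, at radius r is drawn at 1 + k1 r^2 times it, then the intrinsics apply), "extrinsics" (4x4, takes a point from world to camera coordinates); the wrist camera has in their place "tool_from_camera" (4x4, takes a point from camera to tool coordinates, whose origin is the TCP and whose axes are the flange's). Camera axes: x right, y down, z forward; pixel columns grow to the right and rows downward; lengths in m; the calibration is good to about 2 mm. A picture is of the moment at which its call begins: read the wrist's pose just before it. camera_model takes no time and is no camera call.
- job.hand_in(): hands the job in; it is judged then, once.
The state is a dict: "clock": time; "q": joint angles; "dq": joint speeds; "effort": joint torques, N m; "tcp_pos": TCP position; "orientation": TCP orientation; "wrist_force": force on the tool from outside, world axes, zero at the start; "wrist_torque": the same for the moment, N m; "width": opening from 0.0 (shut) to 1.0 (fully open); "finger_force": force on a finger pad.
Only numpy, scipy, OpenCV 4.12 (cv2) and the standard library are available. Lean on these libraries where they do the work, as an engineer would, in place of code of your own. Each camera call takes 0.05 s, during which the arm holds its last target. There are 200 camera calls.

## Working session

There is one attempt and no reset: what is moved stays moved. The work goes in short steps, Python scripts to look and compute and a tool call to move; the robot and the scene stay as the last step left them, time stands still between calls to the robot, and variables do not carry over. Pictures are saved under pics/ and viewed, at most 13 in all, crops included, and the job is handed in when it is done.

Besides the shell and the picture viewer there is one more tool, called after "Call:" by a JSON object that holds its "fn" and its "kwargs", one argument or row to a line. servo_tool: Moves the arm, as the interface text tells. Its arguments: {"type":"object","properties":{"series":{"type":"array"},"grip":{"type":"number"},"grip_force":{"type":"number"}},"required":["series"]}

```bash
mkdir -p pics; cat > h.py <<'E'
import numpy as np, cv2
from cell import r, imaging, job
from scipy.spatial.transform import Rotation as R
def snap(n,f):
    s=r.get_state(); im=imaging.snapshot(n); cv2.imwrite('pics/'+f,im[:,:,::-1]); return s,im
def ray(n,u,v,s=None):
    c=imaging.camera_model(n); K=np.array(c['mtx']); k1=c['k1']
    d=np.array([(u-K[0,2])/K[0,0],(v-K[1,2])/K[1,1]]); p=d.copy()
    for _ in range(30): p=d/(1+k1*(p@p))
    v=np.array([p[0],p[1],1.])
    if n!='wrist':
        E=np.array(c['extrinsics']); return -E[:3,:3].T@E[:3,3], E[:3,:3].T@v
    T=np.array(c['tool_from_camera']); Q=R.from_rotvec(s['orientation']).as_matrix()
    return np.array(s['tcp_pos'])+Q@T[:3,3], Q@T[:3,:3]@v
def at(n,u,v,z,s=None):
    o,d=ray(n,u,v,s); return o+d*(z-o[2])/d[2]
def proj(n,P,s=None):
    c=imaging.camera_model(n); K=np.array(c['mtx']); P=np.asarray(P,float)
    if n!='wrist':
        E=np.array(c['extrinsics']); p=E[:3,:3]@P+E[:3,3]
    else:
        T=np.array(c['tool_from_camera']); Q=R.from_rotvec(s['orientation']).as_matrix()
        p=T[:3,:3].T@(Q.T@(P-np.array(s['tcp_pos']))-T[:3,3])
    q=p[:2]/p[2]; q=q*(1+c['k1']*(q@q)); return K[:2,:2]@q+K[:2,2]
E
python3 - <<'E'
from h import *
for n in('scene','top'):
    snap(n,n+'0.png'); c=imaging.camera_model(n); E=np.array(c['extrinsics']); print(n,-E[:3,:3].T@E[:3,3],E[2,:3],c['mtx'],c['k1'])
print(imaging.camera_model('wrist')); print(r.get_state())
E
```

```text
scene [0.08155937 0.7941721  0.99990657] [ 0.3750987  -0.58004769 -0.72308066] [[613.80168452   0.         319.52177928]
 [  0.         613.80168452 239.48141116]
 [  0.           0.           1.        ]] -0.01509295994283835
top [0.41626516 0.03052948 1.30611535] [ 0.12151133 -0.01587762 -0.99246305] [[598.58500086   0.         316.06831165]
 [  0.         598.58500086 238.12288478]
 [  0.           0.           1.        ]] -0.11601471660836787
{'mtx': array([[367.81173468,   0.        , 308.98610116],
       [  0.        , 367.81173468, 241.39713444],
       [  0.        ,   0.        ,   1.        ]]), 'k1': -0.07261691168042557, 'tool_from_camera': array([[-1.25821882e-04, -9.52466687e-01, -3.04642731e-01,
         7.73062613e-02],
       [ 9.99999837e-01,  4.96512740e-05, -5.68249390e-04,
         5.84650367e-04],
       [ 5.56364514e-04, -3.04642753e-01,  9.52466526e-01,
        -1.23031631e-01],
       [ 0.00000000e+00,  0.00000000e+00,  0.00000000e+00,
         1.00000000e+00]])}
{'clock': 0.1, 'q': array([-1.27220158e+00,  2.17658412e-01,  1.61478077e+00,  1.14853199e-05,
        1.31133225e+00, -1.12218554e-01]), 'dq': array([-0.00152253, -0.00147588, -0.00180199,  0.00069719,  0.00092748,
        0.00016301]), 'effort': array([-3.79817866e-04, -3.98073721e+01, -3.04969275e+01, -1.86012276e-04,
        4.20069860e-03, -2.99727014e-05]), 'tcp_pos': array([ 0.2494018 , -0.5723172 ,  0.24880771]), 'orientation': array([-3.07342668e+00, -6.40328594e-01,  3.00902579e-04]), 'wrist_force': array([-0.0158888 ,  0.18964891,  0.27375654]), 'wrist_torque': array([ 0.04752126, -0.02129381,  0.03276004]), 'finger_force': 0.0, 'width': 1.0040771451439807}
```

View pics/top0.png

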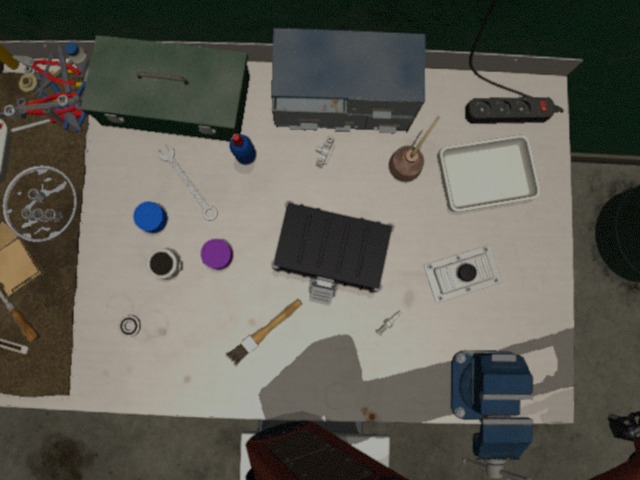

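View pics/scene0.png

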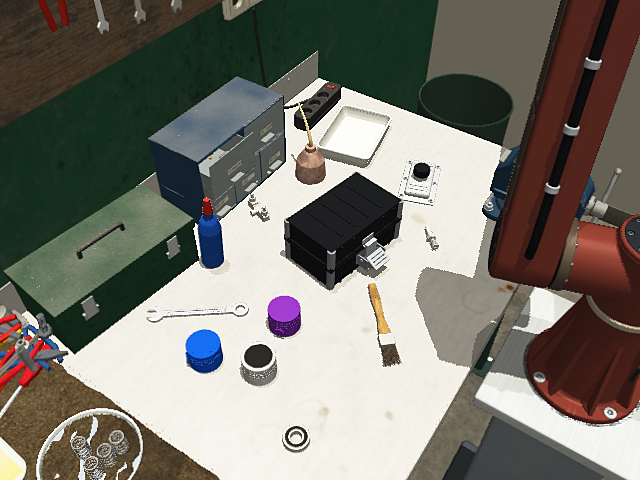

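In the top view the things that could be taken for the loose piston are the grey one with the dark crown (164,264), the purple one (216,254), the blue one (150,217) and a small ring (130,325). By the description I choose the grey one at (164,264). The cover is at (462,273) and the case at (333,247), with the button at (321,290). Next I check these in one close crop.

```bash
python3 - <<'E'
import cv2,numpy as np
im=cv2.imread('pics/top0.png'); C=np.zeros((600,800,3),np.uint8)
def put(x0,y0,w,h,s,X,Y):
    C[Y:Y+h*s,X:X+w*s]=cv2.resize(im[y0:y0+h,x0:x0+w],None,fx=s,fy=s,interpolation=cv2.INTER_CUBIC)
put(268,200,130,108,4,0,0)     # case
put(140,240,50,50,5,530,0)     # piston
put(420,244,80,60,3,530,260)
put(300,270,45,38,4,0,440)
cv2.imwrite('pics/c1.png',C)
E
```

```text
(no output)
```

View pics/c1.png

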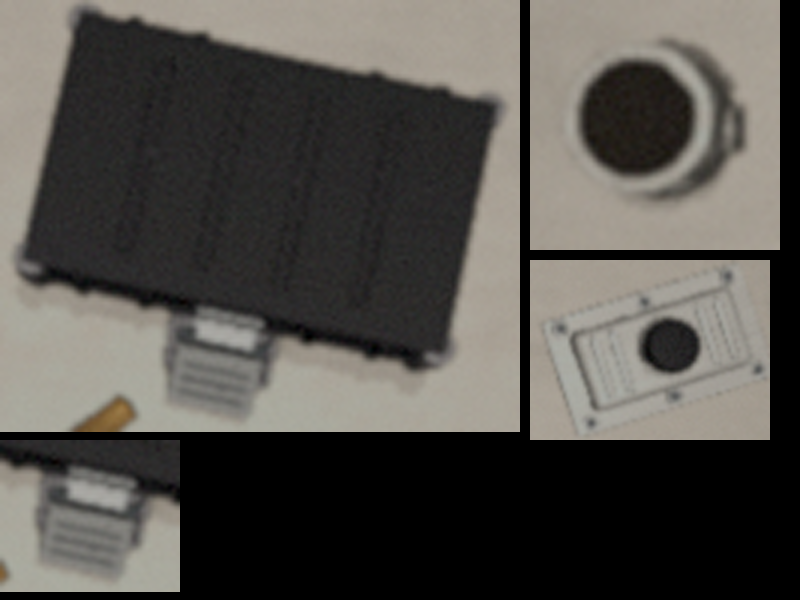

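The crop shows a round grey skirt with a black crown, which confirms the piston; its crown centre is at (162,263.4). The case lid corners are at (288,203.8), (391.8,226.3), (378,289.5) and (275.5,265.5). The cover's cap is at (466.7,272.7), with its flange corners visible.

```bash
python3 - <<'E'
from h import *
c=np.array([at('top',u,v,.112)for u,v in[(288,203.75),(391.75,226.25),(378,289.5),(275.5,265.5)]])
print('case',c.mean(0),[np.linalg.norm(c[i]-c[i-1]).round(4) for i in range(4)])
yv=c[0]-c[1]+c[3]-c[2]; xv=c[0]-c[3]+c[1]-c[2]; print('yaw',np.arctan2(-yv[0],yv[1]),np.arctan2(xv[1],xv[0]))
print('piston',at('top',162,263.4,.051)); print('cap',at('top',466.7,272.7,.048))
f=np.array([at('top',u,v,.004)for u,v in[(424,265.7),(488.3,245.7),(499.3,281.3),(436.7,301.7)]])
print('cover',f.mean(0),[np.linalg.norm(f[i]-f[i-1]).round(4) for i in range(4)]); yv=f[0]-f[1]+f[3]-f[2]; print('yaw',np.arctan2(-yv[0],yv[1]))
print('btn',at('top',268+210/4,200+378/4,.04))
print('bottle',at('top',236,140,.195),'plug',at('top',388,322,.01),'can',at('top',406,162,.05),'brush tip',at('top',300,301,.01))
s=r.get_state();print(R.from_rotvec(s['orientation']).as_matrix().round(3))
E
```

```text
case [ 0.54752417 -0.02379036  0.112     ] [np.float64(0.1276), np.float64(0.2149), np.float64(0.131), np.float64(0.2103)]
yaw -0.19160869942835207 -0.18000405424787108
piston [0.50598    0.33356516 0.051     ]
cap [ 0.50630779 -0.31253288  0.048     ]
cover [ 0.50739567 -0.31470322  0.004     ] [np.float64(0.0833), np.float64(0.1524), np.float64(0.0823), np.float64(0.1484)]
yaw 0.32799223633908786
btn [ 0.45181967 -0.00258368  0.04      ]
bottle [0.73651884 0.17146636 0.195     ] plug [ 0.39755815 -0.15077565  0.01      ] can [ 0.74211889 -0.17927064  0.05      ] brush tip [0.43735142 0.04042289 0.01      ]
[[ 0.917  0.399 -0.001]
 [ 0.399 -0.917  0.002]
 [ 0.    -0.002 -1.   ]]
```

```bash
cat >> h.py <<'E'
def tgt(az,lean,cam=-1):
    """tool leaning back: z=(sin lean along az, down); tool x towards -az side (cam=-1)"""
    z=np.array([np.sin(lean)*np.cos(az),np.sin(lean)*np.sin(az),-np.cos(lean)])
    y=np.array([-np.sin(az),np.cos(az),0])*(-cam); x=np.cross(y,z); return np.array([x,y,z]).T
def rv(A,B): # world rotvec from A to B
    return R.from_matrix(B@A.T).as_rotvec()
def cur(s=None):
    s=s or r.get_state(); return R.from_rotvec(s['orientation']).as_matrix()
E
python3 - <<'E'
from h import *
def wr(M,q1,phi):
    W=R.from_euler('ZY',[q1,phi]).as_matrix().T@M@R.from_euler('z',-np.pi/2).as_matrix()
    a=R.from_matrix(W).as_euler('ZYZ'); return a
s=r.get_state();q=s['q'];print(wr(cur(s),q[0],q[1]+q[2]),q[3:])
C=np.array([.5475,-.024]);
for nm,p,az in[('btn',[.447,-.005],-.185),('pis',[.506,.3335],-.185),('pis0',[.506,.3335],.2),('bay',[.539,-.071],-.185),('bay+',[.539,-.071],.2),('cov',[.507,-.3125],.328),('cov.3',[.507,-.3125],.0),('cov-.2',[.507,-.3125],-.2),('place',C,-.185),('place-.3',C,-.513),('place-.5',C,-.713)]:
  for cam in(-1,1):
    M=tgt(az,.5,cam); w=np.array(p)-.25*M[:2,2]; q1=np.arctan2(w[1],w[0]); print(nm,cam,round(q1,2),[wr(M,q1,f).round(2).tolist() for f in(1.6,2.0)])
E
```

```text
[ 1.14853199e-05  1.31133225e+00 -1.12218554e-01] [ 1.14853199e-05  1.31133225e+00 -1.12218554e-01]
btn -1 0.05 [[-0.13, 1.06, -1.3], [-0.18, 0.66, -1.22]]
btn 1 0.05 [[-0.13, 1.06, 1.84], [-0.18, 0.66, 1.93]]
pis -1 0.74 [[-0.42, 1.25, -0.57], [-0.51, 0.89, -0.37]]
pis 1 0.74 [[-0.42, 1.25, 2.57], [-0.51, 0.89, 2.77]]
pis0 -1 0.67 [[-0.25, 1.1, -1.04], [-0.34, 0.72, -0.89]]
pis0 1 0.67 [[-0.25, 1.1, 2.11], [-0.34, 0.72, 2.25]]
bay -1 -0.12 [[-0.04, 1.04, -1.49], [-0.06, 0.64, -1.47]]
bay 1 -0.12 [[-0.04, 1.04, 1.65], [-0.06, 0.64, 1.68]]
bay+ -1 -0.22 [[0.22, 1.09, -2.05], [0.31, 0.7, -2.18]]
bay+ 1 -0.22 [[0.22, 1.09, 1.09], [0.31, 0.7, 0.96]]
cov -1 -0.73 [[0.45, 1.31, -2.69], [0.54, 0.95, -2.9]]
cov 1 -0.73 [[0.45, 1.31, 0.45], [0.54, 0.95, 0.24]]
cov.3 -1 -0.68 [[0.33, 1.16, -2.32], [0.44, 0.79, -2.51]]
cov.3 1 -0.68 [[0.33, 1.16, 0.82], [0.44, 0.79, 0.64]]
cov-.2 -1 -0.64 [[0.23, 1.09, -2.07], [0.32, 0.71, -2.21]]
cov-.2 1 -0.64 [[0.23, 1.09, 1.07], [0.32, 0.71, 0.94]]
place -1 -0.0 [[-0.1, 1.05, -1.36], [-0.14, 0.65, -1.3]]
place 1 -0.0 [[-0.1, 1.05, 1.78], [-0.14, 0.65, 1.84]]
place-.3 -1 0.08 [[-0.3, 1.13, -0.91], [-0.4, 0.76, -0.74]]
place-.3 1 0.08 [[-0.3, 1.13, 2.23], [-0.4, 0.76, 2.4]]
place-.5 -1 0.12 [[-0.39, 1.21, -0.66], [-0.49, 0.85, -0.47]]
place-.5 1 0.12 [[-0.39, 1.21, 2.48], [-0.49, 0.85, 2.68]]
```

Call:
{"fn": "servo_tool", "kwargs": {
  "series": [
    {"x": 0.01,"y": 0.05,"az": 0.18},
    {"x": 0.01,"y": 0.05,"az": 0.18},
    {"x": 0.01,"y": 0.05,"az": 0.18},
    {"x": 0.01,"y": 0.05,"az": 0.18},
    {"x": 0.01,"y": 0.05,"az": 0.18},
    {"x": 0.01,"y": 0.05,"az": 0.18},
    {"x": 0.01,"y": 0.05,"az": 0.18},
    {"x": 0.01,"y": 0.05,"az": 0.18},
    {"x": 0.01,"y": 0.05,"az": 0.18},
    {"x": 0.01,"y": 0.05,"az": 0.18}
  ],
  "grip": -1,
  "grip_force": 40
}}

```text
invalid input
```

```bash
cat > go.py <<'E'
# usage: go.py x y z az lean [n] -> per-row numbers from the present pose
import sys
from h import *
a=[float(v) for v in sys.argv[1:6]]; n=float(sys.argv[6]) if len(sys.argv)>6 else 10
s=r.get_state(); d=np.array(a[:3])-s['tcp_pos']; w=rv(cur(s),tgt(a[3],a[4]))
print('t',s['clock'],'tcp',s['tcp_pos'].round(4),'F',s['wrist_force'].round(1),'w',round(s['width'],3),'q',s['q'].round(2)); print('d',d.round(4),'w',w.round(4),'per row',(d/n).round(4),(w/n).round(4))
E
python3 go.py .421 .001 .092 -.185 .5
```

```text
t 0.1 tcp [ 0.2494 -0.5723  0.2488] F [-0.   0.2  0.3] w 1.004 q [-1.27  0.22  1.61  0.    1.31 -0.11]
d [ 0.1716  0.5733 -0.1568] w [-0.6578 -0.0774  2.4784] per row [ 0.0172  0.0573 -0.0157] [-0.0658 -0.0077  0.2478]
```

Call:
{"fn": "servo_tool", "kwargs": {
  "series": [
    {"x": 0.01,"y": 0.05,"z": 0,"ax": 0,"ay": 0,"az": 0.18},
    {"x": 0.01,"y": 0.05,"z": 0,"ax": 0,"ay": 0,"az": 0.18},
    {"x": 0.01,"y": 0.05,"z": 0,"ax": 0,"ay": 0,"az": 0.18},
    {"x": 0.01,"y": 0.05,"z": 0,"ax": 0,"ay": 0,"az": 0.18},
    {"x": 0.01,"y": 0.05,"z": 0,"ax": 0,"ay": 0,"az": 0.18},
    {"x": 0.01,"y": 0.05,"z": 0,"ax": 0,"ay": 0,"az": 0.18},
    {"x": 0.01,"y": 0.05,"z": 0,"ax": 0,"ay": 0,"az": 0.18},
    {"x": 0.01,"y": 0.05,"z": 0,"ax": 0,"ay": 0,"az": 0.18},
    {"x": 0.01,"y": 0.05,"z": 0,"ax": 0,"ay": 0,"az": 0.18},
    {"x": 0.01,"y": 0.05,"z": 0,"ax": 0,"ay": 0,"az": 0.18}
  ],
  "grip": -1,
  "grip_force": 40
}}

```text
clock: 1.35
tcp_pos: [0.3494, -0.0713, 0.2498]
orientation: [1.402, 2.811, 0.0]
wrist_force: [-0.0, 0.9, -0.4]
width: 0.0
finger_force: 0.0
```

```bash
python3 go.py .421 .001 .092 -.185 .5
```

```text
t 1.35 tcp [ 0.3494 -0.0713  0.2498] F [-0.   0.9 -0.4] w 0.0 q [-0.4  -0.42  2.19  0.    1.36 -1.04]
d [ 0.0716  0.0723 -0.1578] w [-0.2697 -0.4342  0.7246] per row [ 0.0072  0.0072 -0.0158] [-0.027  -0.0434  0.0725]
```

Call:
{"fn": "servo_tool", "kwargs": {
  "series": [
    {"x": 0.0072,"y": 0.0072,"z": -0.0158,"ax": -0.027,"ay": -0.0434,"az": 0.0725},
    {"x": 0.0072,"y": 0.0072,"z": -0.0158,"ax": -0.027,"ay": -0.0434,"az": 0.0725},
    {"x": 0.0072,"y": 0.0072,"z": -0.0158,"ax": -0.027,"ay": -0.0434,"az": 0.0725},
    {"x": 0.0072,"y": 0.0072,"z": -0.0158,"ax": -0.027,"ay": -0.0434,"az": 0.0725},
    {"x": 0.0072,"y": 0.0072,"z": -0.0158,"ax": -0.027,"ay": -0.0434,"az": 0.0725},
    {"x": 0.0072,"y": 0.0072,"z": -0.0158,"ax": -0.027,"ay": -0.0434,"az": 0.0725},
    {"x": 0.0072,"y": 0.0072,"z": -0.0158,"ax": -0.027,"ay": -0.0434,"az": 0.0725},
    {"x": 0.0072,"y": 0.0072,"z": -0.0158,"ax": -0.027,"ay": -0.0434,"az": 0.0725},
    {"x": 0.0072,"y": 0.0072,"z": -0.0158,"ax": -0.027,"ay": -0.0434,"az": 0.0725},
    {"x": 0.0072,"y": 0.0072,"z": -0.0158,"ax": -0.027,"ay": -0.0434,"az": 0.0725}
  ]
}}

```text
clock: 2.6
tcp_pos: [0.4214, -0.0006, 0.0913]
orientation: [0.247, 2.63, -0.062]
wrist_force: [-0.7, 0.8, -0.1]
width: -0.002
finger_force: 0.0
```

```bash
python3 go.py .440 -.0023 .0567 -.185 .5; python3 - <<'E'
from h import *
s,im=snap('wrist','w1.png')
for dx in(-.01,0): print(proj('wrist',[.449+dx,-.004,.04],s))
E
```

```text
t 2.6 tcp [ 0.4214 -0.0006  0.0913] F [-0.7  0.8 -0.1] w -0.002 q [-0.16 -0.28  2.51 -0.03  0.41 -1.52]
d [ 0.0186 -0.0017 -0.0346] w [-0.0009  0.0011  0.002 ] per row [ 0.0019 -0.0002 -0.0035] [-0.0001  0.0001  0.0002]
[310.53431812 265.83127356]
[313.94835979 277.55221224]
```

View pics/w1.png

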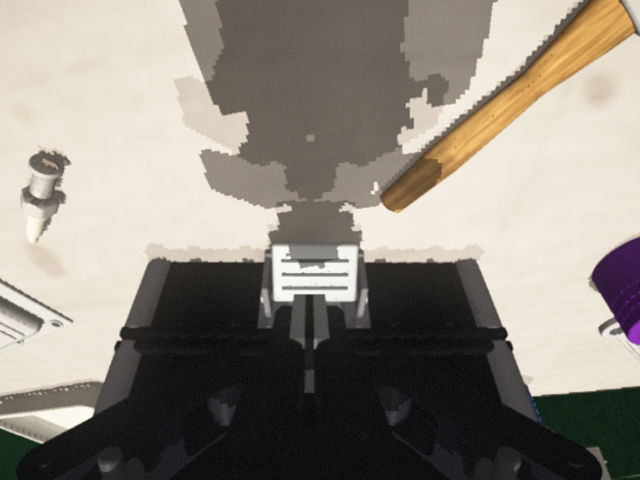

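The wrist view shows the pad centred at (314,272), about 4 mm nearer than predicted. The fingers are aligned with it, so I press along the tool axis.

Call:
{"fn": "servo_tool", "kwargs": {
  "series": [
    {"x": 0.0033,"y": -0.0006,"z": -0.0061,"ax": 0,"ay": 0,"az": 0},
    {"x": 0.0033,"y": -0.0006,"z": -0.0061,"ax": 0,"ay": 0,"az": 0},
    {"x": 0.0033,"y": -0.0006,"z": -0.0061,"ax": 0,"ay": 0,"az": 0},
    {"x": 0.0033,"y": -0.0006,"z": -0.0061,"ax": 0,"ay": 0,"az": 0},
    {"x": 0.0033,"y": -0.0006,"z": -0.0061,"ax": 0,"ay": 0,"az": 0},
    {"x": 0.0023,"y": -0.0004,"z": -0.0044,"ax": 0,"ay": 0,"az": 0},
    {"x": 0.0006,"y": -0.0001,"z": -0.0011,"ax": 0,"ay": 0,"az": 0},
    {"x": 0.0006,"y": -0.0001,"z": -0.0011,"ax": 0,"ay": 0,"az": 0},
    {"x": 0.0006,"y": -0.0001,"z": -0.0011,"ax": 0,"ay": 0,"az": 0},
    {"x": 0,"y": 0,"z": 0,"ax": 0,"ay": 0,"az": 0}
  ]
}}

```text
clock: 3.9
tcp_pos: [0.439, -0.0041, 0.0519]
orientation: [0.251, 2.639, -0.061]
wrist_force: [-11.1, 1.2, 9.6]
width: -0.001
finger_force: 7.6
```

```bash
python3 go.py .440 -.0023 .0567 -.185 .5; python3 - <<'E'
from h import *
snap('scene','s1.png')
im=cv2.imread('pics/s1.png')[120:320,240:480]; cv2.imwrite('pics/s1c.png',cv2.resize(im,None,fx=2,fy=2))
E
```

```text
t 3.9 tcp [ 0.439  -0.0041  0.0519] F [-11.1   1.2   9.6] w -0.001 q [-0.16 -0.1   2.47 -0.04  0.28 -1.5 ]
d [0.001  0.0018 0.0048] w [-0.0028 -0.0072  0.0044] per row [0.0001 0.0002 0.0005] [-0.0003 -0.0007  0.0004]
```

View pics/s1c.png

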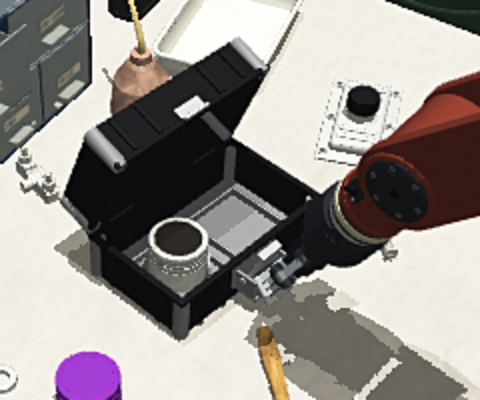

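The lid is open to its stop. I retract and move over to the piston with the gripper open.

Call:
{"fn": "servo_tool", "kwargs": {
  "series": [
    {"x": -0.014,"y": 0.0026,"z": 0.026,"ax": 0,"ay": 0,"az": 0},
    {"x": -0.014,"y": 0.0026,"z": 0.026,"ax": 0,"ay": 0,"az": 0},
    {"x": 0.0115,"y": 0.041,"z": 0.005,"ax": 0,"ay": 0,"az": 0},
    {"x": 0.0115,"y": 0.041,"z": 0.005,"ax": 0,"ay": 0,"az": 0},
    {"x": 0.0115,"y": 0.041,"z": 0.005,"ax": 0,"ay": 0,"az": 0},
    {"x": 0.0115,"y": 0.041,"z": 0.005,"ax": 0,"ay": 0,"az": 0},
    {"x": 0.0115,"y": 0.041,"z": 0.005,"ax": 0,"ay": 0,"az": 0},
    {"x": 0.0115,"y": 0.041,"z": 0.005,"ax": 0,"ay": 0,"az": 0},
    {"x": 0.0115,"y": 0.041,"z": 0.005,"ax": 0,"ay": 0,"az": 0},
    {"x": 0.0115,"y": 0.041,"z": 0.005,"ax": 0,"ay": 0,"az": 0}
  ],
  "grip": 1
}}

```text
clock: 5.2
tcp_pos: [0.5065, 0.3303, 0.1459]
orientation: [0.25, 2.631, -0.06]
wrist_force: [1.3, -0.1, 1.0]
width: 0.999
finger_force: 0.0
```

```bash
python3 go.py .506 .3335 .037 -.185 .5; python3 - <<'E'
from h import *
s,im=snap('wrist','w2.png')
print('pis',proj('wrist',[.506,.3335,.051],s)); C=at('wrist',*proj('wrist',[.506,.3335,.051],s),.051,s);print(C)
s,im=snap('top','t2.png')
E
```

```text
t 5.2 tcp [0.5065 0.3303 0.1459] F [ 1.3 -0.1  1. ] w 0.999 q [ 0.63  0.15  1.98 -0.55  0.73 -0.39]
d [-0.0005  0.0032 -0.1089] w [-0.0024  0.0004  0.0039] per row [-0.      0.0003 -0.0109] [-0.0002  0.      0.0004]
pis [315.63066419 184.44045601]
[0.506  0.3335 0.051 ]
```

View pics/w2.png

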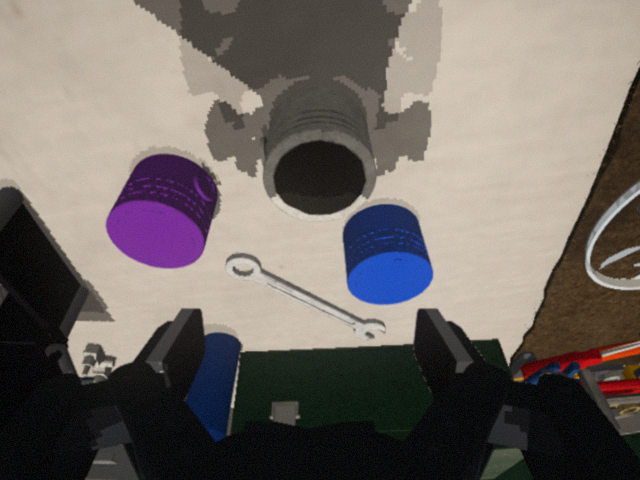

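The crown ellipse spans x 263–376 and y 128–220, centre (319.5,175), a few mm from the prediction. I work out the fit.

```bash
python3 - <<'E'
from h import *
s=r.get_state()
a=[at('wrist',u,v,.051,s) for u,v in[(263,176),(376,176),(319,128),(319,220),(319.5,175)]]
print(np.round(a,4)); print(np.linalg.norm(a[0]-a[1]),np.linalg.norm(a[2]-a[3]),(a[2]+a[3])/2,(a[0]+a[1])/2)
# blue: face centre
print('blue',at('wrist',388,282,.051,s))
E
```

```text
[[0.4984 0.3089 0.051 ]
 [0.5103 0.3708 0.051 ]
 [0.4751 0.3444 0.051 ]
 [0.5375 0.3339 0.051 ]
 [0.5037 0.3399 0.051 ]]
0.06304709968574511 0.0632799320156057 [0.50633474 0.33914335 0.051     ] [0.50433996 0.33982826 0.051     ]
blue [0.61061091 0.37442731 0.051     ]
```

Call:
{"fn": "servo_tool", "kwargs": {
  "series": [
    {"x": 0.0005,"y": 0.004,"z": -0.005,"ax": 0,"ay": 0,"az": 0},
    {"x": 0.0005,"y": 0.004,"z": -0.008,"ax": 0,"ay": 0,"az": 0},
    {"x": 0,"y": 0,"z": -0.015,"ax": 0,"ay": 0,"az": 0},
    {"x": 0,"y": 0,"z": -0.015,"ax": 0,"ay": 0,"az": 0},
    {"x": 0,"y": 0,"z": -0.015,"ax": 0,"ay": 0,"az": 0},
    {"x": 0,"y": 0,"z": -0.015,"ax": 0,"ay": 0,"az": 0},
    {"x": 0,"y": 0,"z": -0.015,"ax": 0,"ay": 0,"az": 0},
    {"x": 0,"y": 0,"z": -0.013,"ax": 0,"ay": 0,"az": 0},
    {"x": 0,"y": 0,"z": -0.008,"ax": 0,"ay": 0,"az": 0},
    {"x": 0,"y": 0,"z": 0,"ax": 0,"ay": 0,"az": 0}
  ]
}}

```text
clock: 6.55
tcp_pos: [0.5068, 0.3362, 0.0359]
orientation: [0.25, 2.632, -0.063]
wrist_force: [-0.2, 0.3, -0.6]
width: 1.001
finger_force: 0.0
```

Call:
{"fn": "servo_tool", "kwargs": {
  "series": [
    {"x": 0,"y": 0,"z": 0,"ax": 0,"ay": 0,"az": 0},
    {"x": 0,"y": 0,"z": 0,"ax": 0,"ay": 0,"az": 0},
    {"x": 0,"y": 0,"z": 0,"ax": 0,"ay": 0,"az": 0},
    {"x": 0,"y": 0,"z": 0,"ax": 0,"ay": 0,"az": 0},
    {"x": 0,"y": 0,"z": 0,"ax": 0,"ay": 0,"az": 0},
    {"x": 0,"y": 0,"z": 0,"ax": 0,"ay": 0,"az": 0},
    {"x": 0,"y": 0,"z": 0,"ax": 0,"ay": 0,"az": 0},
    {"x": 0,"y": 0,"z": 0,"ax": 0,"ay": 0,"az": 0},
    {"x": 0,"y": 0,"z": 0,"ax": 0,"ay": 0,"az": 0},
    {"x": 0,"y": 0,"z": 0,"ax": 0,"ay": 0,"az": 0}
  ],
  "grip": -1,
  "grip_force": 60
}}

```text
clock: 7.8
tcp_pos: [0.5079, 0.3372, 0.0379]
orientation: [0.251, 2.63, -0.06]
wrist_force: [-2.3, 1.1, 5.9]
width: 0.733
finger_force: 66.7
```

```bash
python3 go.py .506 .3335 .15 -.185 .5; python3 - <<'E'
from h import *
im=cv2.imread('pics/t2.png')[180:310,255:415]; cv2.imwrite('pics/t2c.png',cv2.resize(im,None,fx=5,fy=4.5,interpolation=cv2.INTER_CUBIC)[:585])
E
```

```text
t 7.8 tcp [0.5079 0.3372 0.0379] F [-2.3  1.1  5.9] w 0.733 q [ 0.64  0.35  1.99 -0.72  0.56 -0.17]
d [-0.0019 -0.0037  0.1121] w [-0.0029  0.0018  0.0042] per row [-0.0002 -0.0004  0.0112] [-0.0003  0.0002  0.0004]
```

View pics/t2c.png

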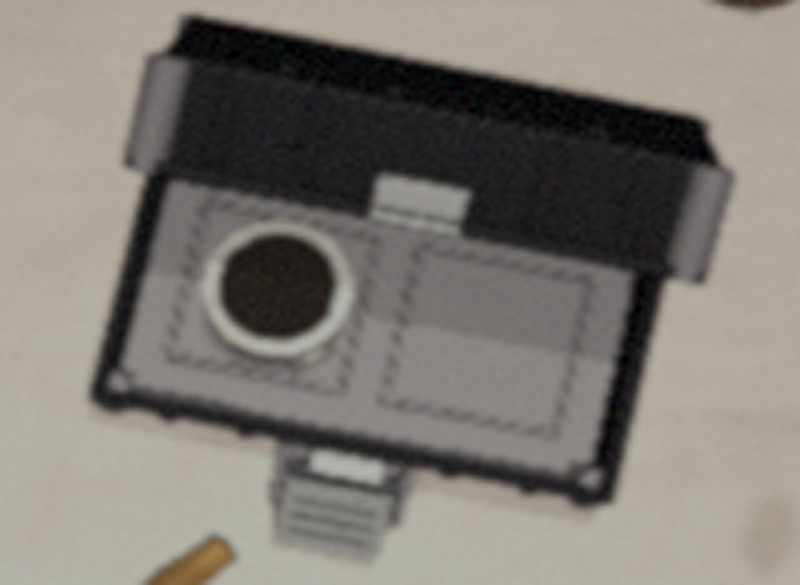

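The lid is open to its stop and the free bay's ribs are clearly visible, centred at crop (492,341), which is full-image (353.5,255.8). The packed crown is at (310.6,244.2).

```bash
python3 - <<'E'
from h import *
P=lambda u,v,z: at('top',255+u/5,180+v/4.5,z)
f=np.mean([P(u,v,.014) for u,v in[(425,248),(595,280),(560,435),(390,400)]],0)
g=np.mean([P(u,v,.014) for u,v in[(200,205),(380,240),(345,395),(168,358)]],0)
p=P(278,289,.057); d=g-f
print('free',f,'packedbay',g,'crown',p,np.linalg.norm(d),'yaw',np.arctan2(-d[0],d[1]),'mid',(f+g)/2)
for y in(-.048,.048):
  a=-.187; print(np.array([.5475,-.024])+y*np.array([-np.sin(a),np.cos(a)]))
E
```

```text
free [ 0.53868521 -0.07256306  0.014     ] packedbay [0.55571742 0.02323884 0.014     ] crown [0.55593954 0.02164593 0.057     ] 0.09730416438023338 yaw -0.1759473482918618 mid [ 0.54720132 -0.02466211  0.014     ]
[ 0.53857622 -0.07116319]
[0.55642378 0.02316319]
```

Call:
{"fn": "servo_tool", "kwargs": {
  "series": [
    {"x": 0,"y": 0,"z": 0.015,"ax": 0,"ay": 0,"az": 0},
    {"x": 0,"y": 0,"z": 0.025,"ax": 0,"ay": 0,"az": 0},
    {"x": 0,"y": 0,"z": 0.03,"ax": 0,"ay": 0,"az": 0},
    {"x": 0,"y": -0.02,"z": 0.022,"ax": 0,"ay": 0,"az": 0},
    {"x": 0.002,"y": -0.04,"z": 0,"ax": 0,"ay": 0,"az": 0},
    {"x": 0.002,"y": -0.05,"z": 0,"ax": 0,"ay": 0,"az": 0},
    {"x": 0.002,"y": -0.05,"z": 0,"ax": 0,"ay": 0,"az": 0},
    {"x": 0.002,"y": -0.05,"z": 0,"ax": 0,"ay": 0,"az": 0},
    {"x": 0.002,"y": -0.05,"z": 0,"ax": 0,"ay": 0,"az": 0},
    {"x": 0.002,"y": -0.05,"z": 0,"ax": 0,"ay": 0,"az": 0}
  ]
}}

```text
clock: 9.05
tcp_pos: [0.5177, 0.025, 0.1282]
orientation: [0.25, 2.634, -0.062]
wrist_force: [0.7, 0.3, -2.9]
width: 0.731
finger_force: 66.3
```

Call:
{"fn": "servo_tool", "kwargs": {
  "series": [
    {"x": 0,"y": -0.045,"z": 0,"ax": 0,"ay": 0,"az": 0},
    {"x": 0,"y": -0.035,"z": 0,"ax": 0,"ay": 0,"az": 0},
    {"x": 0,"y": -0.014,"z": 0,"ax": 0,"ay": 0,"az": 0},
    {"x": 0,"y": 0,"z": 0,"ax": 0,"ay": 0,"az": 0},
    {"x": 0,"y": 0,"z": 0,"ax": 0,"ay": 0,"az": 0},
    {"x": 0,"y": 0,"z": 0,"ax": 0,"ay": 0,"az": 0},
    {"x": 0,"y": 0,"z": 0,"ax": 0,"ay": 0,"az": 0},
    {"x": 0,"y": 0,"z": 0,"ax": 0,"ay": 0,"az": 0},
    {"x": 0,"y": 0,"z": 0,"ax": 0,"ay": 0,"az": 0},
    {"x": 0,"y": 0,"z": 0,"ax": 0,"ay": 0,"az": 0}
  ]
}}

```text
clock: 10.3
tcp_pos: [0.5192, -0.0675, 0.1288]
orientation: [0.251, 2.631, -0.061]
wrist_force: [0.1, -0.2, -3.0]
width: 0.733
finger_force: 66.3
```

```bash
python3 go.py .5408 -.0724 .044 -.183 .5; python3 - <<'E'
from h import *
s,_=snap('wrist','w3.png')
for n,p in[('crown',[s['tcp_pos'][0]-.0022,s['tcp_pos'][1],s['tcp_pos'][2]+.051-.0379]),('packed',[.556,.0225,.057])]: print(n,proj('wrist',p,s))
E
```

```text
t 10.3 tcp [ 0.5192 -0.0675  0.1288] F [ 0.1 -0.2 -3. ] w 0.733 q [-0.29 -0.1   2.27  0.11  0.47 -1.76]
d [ 0.0216 -0.0049 -0.0848] w [-0.0019  0.0001  0.0064] per row [ 0.0022 -0.0005 -0.0085] [-0.0002  0.      0.0006]
crown [310.5391061  368.07946259]
packed [478.44068592 238.72931203]
```

View pics/w3.png

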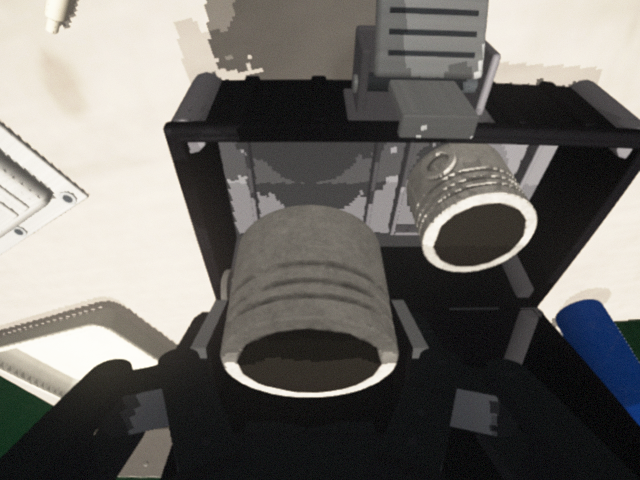

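The piston is held upright, its crown ellipse centred at (309,362), and the packed piston is where predicted to within 4 mm. I lower it into the bay.

Call:
{"fn": "servo_tool", "kwargs": {
  "series": [
    {"x": 0.0055,"y": -0.0012,"z": -0.012,"ax": 0,"ay": 0,"az": 0},
    {"x": 0.0055,"y": -0.0012,"z": -0.012,"ax": 0,"ay": 0,"az": 0},
    {"x": 0.0055,"y": -0.0012,"z": -0.012,"ax": 0,"ay": 0,"az": 0},
    {"x": 0.0055,"y": -0.0012,"z": -0.012,"ax": 0,"ay": 0,"az": 0},
    {"x": 0,"y": 0,"z": -0.012,"ax": 0,"ay": 0,"az": 0},
    {"x": 0,"y": 0,"z": -0.01,"ax": 0,"ay": 0,"az": 0},
    {"x": 0,"y": 0,"z": -0.007,"ax": 0,"ay": 0,"az": 0},
    {"x": 0,"y": 0,"z": -0.004,"ax": 0,"ay": 0,"az": 0},
    {"x": 0,"y": 0,"z": -0.002,"ax": 0,"ay": 0,"az": 0},
    {"x": 0,"y": 0,"z": -0.001,"ax": 0,"ay": 0,"az": 0}
  ]
}}

```text
clock: 11.6
tcp_pos: [0.5415, -0.0724, 0.0451]
orientation: [0.251, 2.631, -0.062]
wrist_force: [-0.3, 0.7, -2.3]
width: 0.734
finger_force: 66.3
```

Call:
{"fn": "servo_tool", "kwargs": {
  "series": [
    {"x": 0,"y": 0,"z": 0,"ax": 0,"ay": 0,"az": 0},
    {"x": 0,"y": 0,"z": 0,"ax": 0,"ay": 0,"az": 0},
    {"x": 0,"y": 0,"z": 0,"ax": 0,"ay": 0,"az": 0},
    {"x": 0,"y": 0,"z": 0,"ax": 0,"ay": 0,"az": 0},
    {"x": 0,"y": 0,"z": -0.0005,"ax": 0,"ay": 0,"az": 0},
    {"x": 0,"y": 0,"z": 0,"ax": 0,"ay": 0,"az": 0},
    {"x": 0,"y": 0,"z": -0.0005,"ax": 0,"ay": 0,"az": 0},
    {"x": 0,"y": 0,"z": 0,"ax": 0,"ay": 0,"az": 0},
    {"x": 0,"y": 0,"z": 0,"ax": 0,"ay": 0,"az": 0},
    {"x": 0,"y": 0,"z": 0,"ax": 0,"ay": 0,"az": 0}
  ]
}}

```text
clock: 12.85
tcp_pos: [0.5413, -0.0723, 0.0439]
orientation: [0.251, 2.631, -0.061]
wrist_force: [0.1, -0.8, -1.2]
width: 0.73
finger_force: 66.7
```

```bash
python3 go.py .5408 -.0724 .044 -.183 .5
```

```text
t 12.85 tcp [ 0.5413 -0.0723  0.0439] F [ 0.1 -0.8 -1.2] w 0.73 q [-0.29  0.15  2.24  0.19  0.26 -1.84]
d [-0.0005 -0.0001  0.0001] w [-0.0018  0.0004  0.0066] per row [-0.0001 -0.      0.    ] [-0.0002  0.      0.0007]
```

Call:
{"fn": "servo_tool", "kwargs": {
  "series": [
    {"x": 0,"y": 0,"z": -0.0005,"ax": 0,"ay": 0,"az": 0},
    {"x": 0,"y": 0,"z": -0.0003,"ax": 0,"ay": 0,"az": 0},
    {"x": 0,"y": 0,"z": 0,"ax": 0,"ay": 0,"az": 0},
    {"x": 0,"y": 0,"z": 0,"ax": 0,"ay": 0,"az": 0},
    {"x": 0,"y": 0,"z": 0,"ax": 0,"ay": 0,"az": 0},
    {"x": 0,"y": 0,"z": 0,"ax": 0,"ay": 0,"az": 0},
    {"x": 0,"y": 0,"z": 0,"ax": 0,"ay": 0,"az": 0},
    {"x": 0,"y": 0,"z": 0,"ax": 0,"ay": 0,"az": 0},
    {"x": 0,"y": 0,"z": 0,"ax": 0,"ay": 0,"az": 0},
    {"x": 0,"y": 0,"z": 0,"ax": 0,"ay": 0,"az": 0}
  ]
}}

```text
clock: 14.1
tcp_pos: [0.5419, -0.0725, 0.0439]
orientation: [0.251, 2.63, -0.062]
wrist_force: [-2.6, 1.6, 5.5]
width: 0.736
finger_force: 67.1
```

Call:
{"fn": "servo_tool", "kwargs": {
  "series": [
    {"x": 0,"y": 0,"z": 0,"ax": 0,"ay": 0,"az": 0},
    {"x": 0,"y": 0,"z": 0,"ax": 0,"ay": 0,"az": 0},
    {"x": 0,"y": 0,"z": 0,"ax": 0,"ay": 0,"az": 0},
    {"x": 0,"y": 0,"z": 0,"ax": 0,"ay": 0,"az": 0},
    {"x": 0,"y": 0,"z": 0,"ax": 0,"ay": 0,"az": 0},
    {"x": 0,"y": 0,"z": 0,"ax": 0,"ay": 0,"az": 0},
    {"x": 0,"y": 0,"z": 0,"ax": 0,"ay": 0,"az": 0},
    {"x": 0,"y": 0,"z": 0,"ax": 0,"ay": 0,"az": 0},
    {"x": 0,"y": 0,"z": 0,"ax": 0,"ay": 0,"az": 0},
    {"x": 0,"y": 0,"z": 0,"ax": 0,"ay": 0,"az": 0}
  ],
  "grip": 0.74
}}

```text
clock: 15.35
tcp_pos: [0.5412, -0.0723, 0.043]
orientation: [0.251, 2.631, -0.061]
wrist_force: [0.7, -0.9, 0.3]
width: 0.868
finger_force: 0.0
```

```bash
python3 go.py .5408 -.0724 .044 -.183 .5
```

```text
t 15.35 tcp [ 0.5412 -0.0723  0.043 ] F [ 0.7 -0.9  0.3] w 0.868 q [-0.29  0.15  2.24  0.19  0.26 -1.84]
d [-0.0004 -0.0001  0.001 ] w [-0.0019  0.0001  0.0066] per row [-0.     -0.      0.0001] [-0.0002  0.      0.0007]
```

Call:
{"fn": "servo_tool", "kwargs": {
  "series": [
    {"x": -0.0113,"y": 0.0021,"z": 0.021,"ax": 0,"ay": 0,"az": 0},
    {"x": -0.0113,"y": 0.0021,"z": 0.021,"ax": 0,"ay": 0,"az": 0},
    {"x": -0.0113,"y": 0.0021,"z": 0.021,"ax": 0,"ay": 0,"az": 0},
    {"x": -0.0113,"y": 0.0021,"z": 0.021,"ax": 0,"ay": 0,"az": 0},
    {"x": -0.0113,"y": 0.0021,"z": 0.021,"ax": 0,"ay": 0,"az": 0},
    {"x": 0.004,"y": -0.05,"z": 0,"ax": 0,"ay": 0,"az": 0},
    {"x": 0.004,"y": -0.05,"z": 0,"ax": 0,"ay": 0,"az": 0},
    {"x": 0.004,"y": -0.05,"z": 0,"ax": 0,"ay": 0,"az": 0},
    {"x": 0.004,"y": -0.05,"z": 0,"ax": 0,"ay": 0,"az": 0},
    {"x": 0.004,"y": -0.05,"z": 0,"ax": 0,"ay": 0,"az": 0}
  ]
}}

```text
clock: 16.6
tcp_pos: [0.5045, -0.3136, 0.148]
orientation: [0.251, 2.631, -0.062]
wrist_force: [0.7, -0.2, 0.1]
width: 0.87
finger_force: 0.0
```

```bash
python3 go.py .506 -.3125 .043 -.185 .5; python3 - <<'E'
from h import *
s,_=snap('wrist','w4.png'); print(proj('wrist',[.5063,-.3125,.048],s))
snap('top','t4.png')
im=cv2.imread('pics/w4.png')[:,100:540]; t=cv2.imread('pics/t4.png')[190:290,265:405]
C=np.zeros((480,800,3),np.uint8); C[:,:440]=im; C[:250,450:800]=cv2.resize(t,None,fx=2.5,fy=2.5,interpolation=cv2.INTER_CUBIC); cv2.imwrite('pics/w4c.png',C)
E
```

```text
t 16.6 tcp [ 0.5045 -0.3136  0.148 ] F [ 0.7 -0.2  0.1] w 0.87 q [-0.81  0.05  2.08  0.48  0.65 -2.53]
d [ 0.0015  0.0011 -0.105 ] w [-0.0018  0.0003  0.005 ] per row [ 0.0001  0.0001 -0.0105] [-0.0002  0.      0.0005]
[312.55800164 182.61704181]
```

View pics/w4c.png

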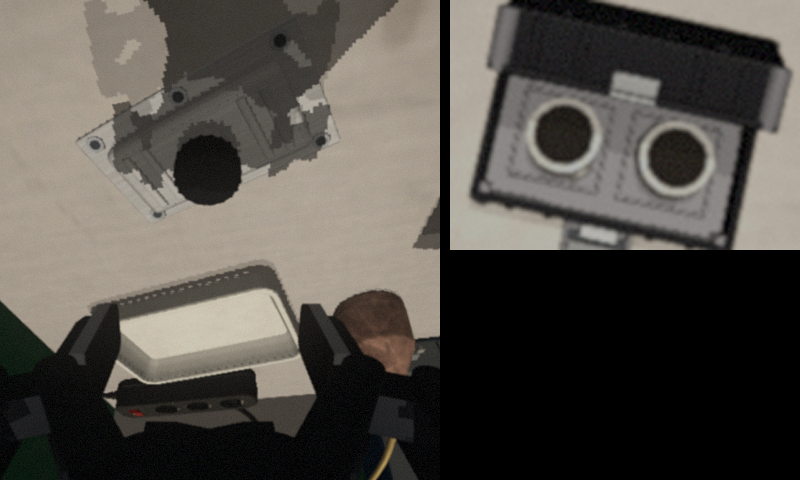

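The loose piston stands in the free bay. The cap is at wrist pixel (307,176), close to the prediction (312,182). Joint 6 is near its limit (-2.53), so I check which azimuths work for the grasp and the placing.

```bash
python3 - <<'E'
from h import *
def wr(M,q1,phi):
    W=R.from_euler('ZY',[q1,phi]).as_matrix().T@M@R.from_euler('z',-np.pi/2).as_matrix()
    return R.from_matrix(W).as_euler('ZYZ').round(2).tolist()
s=r.get_state();print(wr(cur(s),s['q'][0],s['q'][1]+s['q'][2]))
for az in(-.185,-.3,-.4,-.5): print(az,wr(tgt(az,.5),-.78,2.36),'place',round(az-.511,2),[wr(tgt(az-.511,.5),q1,2.2) for q1 in(-.15,0)])
for l in(.4,.5): print('lean',l,wr(tgt(-.35,l),-.78,2.32))
for v in(170,176): print('cap',at('wrist',307.5,v,.048,s))
# cover corners: screw corners of flange in full wrist px
c=[at('wrist',u+100,v,.004,s) for u,v in[(95,145),(280,41),(322,142),(157,214)]]
print(np.round(c,4),np.mean(c,0)); 
for i,j in((0,1),(3,2)): d=c[i]-c[j]; print(np.arctan2(-d[0],d[1]),np.arctan2(d[0],-d[1]),np.linalg.norm(d))
for n,u,v in(('loose',355.4,253.2),('packed',310.6,244)): print(n,at('top',u,v,.057))
E
```

```text
[0.48, 0.65, -2.52]
-0.185 [0.67, 0.45, -2.73] place -0.7 [[-0.49, 0.56, -0.66], [-0.56, 0.62, -0.47]]
-0.3 [0.61, 0.4, -2.57] place -0.81 [[-0.54, 0.61, -0.51], [-0.59, 0.67, -0.34]]
-0.4 [0.53, 0.36, -2.41] place -0.91 [[-0.58, 0.65, -0.39], [-0.61, 0.72, -0.23]]
-0.5 [0.43, 0.33, -2.23] place -1.01 [[-0.61, 0.69, -0.29], [-0.63, 0.76, -0.14]]
lean 0.4 [0.36, 0.48, -2.29]
lean 0.5 [0.52, 0.41, -2.44]
cap [ 0.49950015 -0.31837244  0.048     ]
cap [ 0.5035891  -0.31919397  0.048     ]
[[ 0.4952 -0.3951  0.004 ]
 [ 0.453  -0.2685  0.004 ]
 [ 0.5225 -0.2449  0.004 ]
 [ 0.564  -0.3723  0.004 ]] [ 0.50864658 -0.32022358  0.004     ]
-2.8201942621220972 0.321398391467696 0.13339249340721024
-2.8266311212651143 0.31496153232467883 0.13396895713904866
loose [ 0.53993387 -0.0729645   0.057     ]
packed [0.55640882 0.0216602  0.057     ]
```

Camera away from the lid would force joint 6 to its limit or bring the gripper body near the lid edge. I'll turn half a turn about the tool axis instead and grasp the cover at its own azimuth (0.32). Camera clearance to the lid computes to about 50 mm.

Call:
{"fn": "servo_tool", "kwargs": {
  "series": [
    {"x": 0,"y": 0,"z": 0.003,"ax": 0.0848,"ay": -0.0158,"az": -0.158},
    {"x": 0,"y": 0,"z": 0.003,"ax": 0.0848,"ay": -0.0158,"az": -0.158},
    {"x": 0,"y": 0,"z": 0.003,"ax": 0.0848,"ay": -0.0158,"az": -0.158},
    {"x": 0,"y": 0,"z": 0.003,"ax": 0.0848,"ay": -0.0158,"az": -0.158},
    {"x": 0,"y": 0,"z": 0.003,"ax": 0.0848,"ay": -0.0158,"az": -0.158},
    {"x": 0,"y": 0,"z": 0.003,"ax": 0.0848,"ay": -0.0158,"az": -0.158},
    {"x": 0,"y": 0,"z": 0.003,"ax": 0.0848,"ay": -0.0158,"az": -0.158},
    {"x": 0,"y": 0,"z": 0.003,"ax": 0.0848,"ay": -0.0158,"az": -0.158},
    {"x": 0,"y": 0,"z": 0.003,"ax": 0.0848,"ay": -0.0158,"az": -0.158},
    {"x": 0,"y": 0,"z": 0.003,"ax": 0.0848,"ay": -0.0158,"az": -0.158}
  ],
  "grip": 0.4
}}

```text
clock: 17.95
tcp_pos: [0.5044, -0.3105, 0.1776]
orientation: [2.315, 1.495, 0.51]
wrist_force: [-0.4, 0.4, -0.8]
width: 0.7
finger_force: 0.0
```

```bash
sed -i 's/tgt(a\[3\],a\[4\])/tgt(a[3],a[4],1)/' go.py; python3 go.py .505 -.3165 .15 .322 .5
```

```text
t 17.95 tcp [ 0.5044 -0.3105  0.1776] F [-0.4  0.4 -0.8] w 0.7 q [-0.81  0.    2.06  0.44  0.71 -0.67]
d [ 0.0006 -0.006  -0.0276] w [ 0.6093  0.0411 -0.6792] per row [ 0.0001 -0.0006 -0.0028] [ 0.0609  0.0041 -0.0679]
```

Call:
{"fn": "servo_tool", "kwargs": {
  "series": [
    {"x": 0,"y": -0.0006,"z": -0.0028,"ax": 0.0677,"ay": 0.0045,"az": -0.0755},
    {"x": 0,"y": -0.0006,"z": -0.0028,"ax": 0.0677,"ay": 0.0045,"az": -0.0755},
    {"x": 0,"y": -0.0006,"z": -0.0028,"ax": 0.0677,"ay": 0.0045,"az": -0.0755},
    {"x": 0,"y": -0.0006,"z": -0.0028,"ax": 0.0677,"ay": 0.0045,"az": -0.0755},
    {"x": 0,"y": -0.0006,"z": -0.0028,"ax": 0.0677,"ay": 0.0045,"az": -0.0755},
    {"x": 0,"y": -0.0006,"z": -0.0028,"ax": 0.0677,"ay": 0.0045,"az": -0.0755},
    {"x": 0,"y": -0.0006,"z": -0.0028,"ax": 0.0677,"ay": 0.0045,"az": -0.0755},
    {"x": 0,"y": -0.0006,"z": -0.0028,"ax": 0.0677,"ay": 0.0045,"az": -0.0755},
    {"x": 0,"y": -0.0006,"z": -0.0028,"ax": 0.0677,"ay": 0.0045,"az": -0.0755},
    {"x": 0,"y": 0,"z": 0,"ax": 0,"ay": 0,"az": 0}
  ]
}}

```text
clock: 19.2
tcp_pos: [0.5043, -0.3164, 0.1521]
orientation: [-2.932, -0.485, -0.747]
wrist_force: [-0.0, 0.2, 0.3]
width: 0.699
finger_force: 0.0
```

```bash
python3 go.py .505 -.3165 .043 .322 .5;  python3 - <<'E'
from h import *
s,_=snap('wrist','w5.png'); print([proj('wrist',[.505,y,.048],s) for y in(-.3125,-.3195)])
E
```

```text
t 19.2 tcp [ 0.5043 -0.3164  0.1521] F [-0.   0.2  0.3] w 0.699 q [-0.9   0.15  1.96  0.59  0.93  0.01]
d [ 7.000e-04 -1.000e-04 -1.091e-01] w [ 0.0033 -0.0003 -0.0048] per row [ 0.0001 -0.     -0.0109] [ 0.0003 -0.     -0.0005]
[array([302.60627421, 321.72141573]), array([312.58291045, 325.1596487 ])]
```

View pics/w5.png

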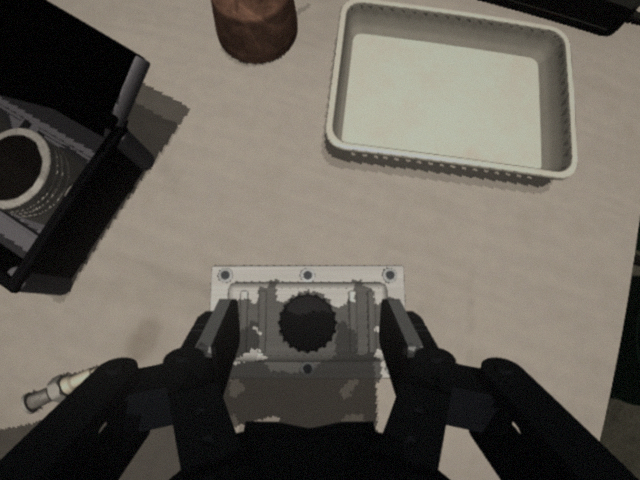

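The cap is at (307,322), matching (0.505,-0.316), and the flange edges are square with the tool. I descend and grip.

Call:
{"fn": "servo_tool", "kwargs": {
  "series": [
    {"x": 0.001,"y": 0.0005,"z": -0.014,"ax": 0,"ay": 0,"az": 0},
    {"x": 0.001,"y": 0.0005,"z": -0.015,"ax": 0,"ay": 0,"az": 0},
    {"x": 0,"y": 0,"z": -0.015,"ax": 0,"ay": 0,"az": 0},
    {"x": 0,"y": 0,"z": -0.015,"ax": 0,"ay": 0,"az": 0},
    {"x": 0,"y": 0,"z": -0.015,"ax": 0,"ay": 0,"az": 0},
    {"x": 0,"y": 0,"z": -0.015,"ax": 0,"ay": 0,"az": 0},
    {"x": 0,"y": 0,"z": -0.012,"ax": 0,"ay": 0,"az": 0},
    {"x": 0,"y": 0,"z": -0.006,"ax": 0,"ay": 0,"az": 0},
    {"x": 0,"y": 0,"z": -0.002,"ax": 0,"ay": 0,"az": 0},
    {"x": 0,"y": 0,"z": 0,"ax": 0,"ay": 0,"az": 0}
  ]
}}

```text
clock: 20.5
tcp_pos: [0.5069, -0.3164, 0.0441]
orientation: [-2.933, -0.484, -0.75]
wrist_force: [-0.8, -0.2, 0.3]
width: 0.698
finger_force: 0.0
```

Call:
{"fn": "servo_tool", "kwargs": {
  "series": [
    {"x": 0,"y": 0,"z": 0,"ax": 0,"ay": 0,"az": 0},
    {"x": 0,"y": 0,"z": 0,"ax": 0,"ay": 0,"az": 0},
    {"x": 0,"y": 0,"z": 0,"ax": 0,"ay": 0,"az": 0},
    {"x": 0,"y": 0,"z": 0,"ax": 0,"ay": 0,"az": 0},
    {"x": 0,"y": 0,"z": 0,"ax": 0,"ay": 0,"az": 0},
    {"x": 0,"y": 0,"z": 0,"ax": 0,"ay": 0,"az": 0},
    {"x": 0,"y": 0,"z": 0,"ax": 0,"ay": 0,"az": 0},
    {"x": 0,"y": 0,"z": 0,"ax": 0,"ay": 0,"az": 0},
    {"x": 0,"y": 0,"z": 0,"ax": 0,"ay": 0,"az": 0},
    {"x": 0,"y": 0,"z": 0,"ax": 0,"ay": 0,"az": 0}
  ],
  "grip": -1,
  "grip_force": 50
}}

```text
clock: 21.75
tcp_pos: [0.5071, -0.3168, 0.0447]
orientation: [-2.933, -0.484, -0.751]
wrist_force: [-2.7, -0.1, 5.7]
width: 0.426
finger_force: 50.5
```

```bash
python3 go.py .5155 -.0185 .135 -.183 .5
```

```text
t 21.75 tcp [ 0.5071 -0.3168  0.0447] F [-2.7 -0.1  5.7] w 0.426 q [-0.9   0.34  1.98  0.71  0.76 -0.16]
d [0.0084 0.2983 0.0903] w [ 0.0052  0.0007 -0.5087] per row [0.0008 0.0298 0.009 ] [ 0.0005  0.0001 -0.0509]
```

Call:
{"fn": "servo_tool", "kwargs": {
  "series": [
    {"x": 0,"y": 0,"z": 0.015,"ax": 0,"ay": 0,"az": 0},
    {"x": 0,"y": 0,"z": 0.025,"ax": 0,"ay": 0,"az": 0},
    {"x": 0,"y": 0.01,"z": 0.02,"ax": 0,"ay": 0,"az": -0.126},
    {"x": 0,"y": 0.02,"z": 0.015,"ax": 0,"ay": 0,"az": -0.126},
    {"x": 0,"y": 0.02,"z": 0.01,"ax": 0,"ay": 0,"az": -0.126},
    {"x": 0,"y": 0.03,"z": 0.01,"ax": 0,"ay": 0,"az": -0.126},
    {"x": 0.002,"y": 0.045,"z": 0,"ax": 0,"ay": 0,"az": 0},
    {"x": 0.002,"y": 0.05,"z": 0,"ax": 0,"ay": 0,"az": 0},
    {"x": 0.002,"y": 0.05,"z": 0,"ax": 0,"ay": 0,"az": 0},
    {"x": 0.002,"y": 0.045,"z": 0,"ax": 0,"ay": 0,"az": 0}
  ]
}}

```text
clock: 23.0
tcp_pos: [0.5137, -0.0455, 0.1382]
orientation: [2.99, -0.258, 0.76]
wrist_force: [0.6, -0.4, -1.5]
width: 0.431
finger_force: 50.5
```

Call:
{"fn": "servo_tool", "kwargs": {
  "series": [
    {"x": 0,"y": 0.02,"z": 0,"ax": 0,"ay": 0,"az": 0},
    {"x": 0,"y": 0.008,"z": 0,"ax": 0,"ay": 0,"az": 0},
    {"x": 0,"y": 0,"z": 0,"ax": 0,"ay": 0,"az": 0},
    {"x": 0,"y": 0,"z": 0,"ax": 0,"ay": 0,"az": 0},
    {"x": 0,"y": 0,"z": 0,"ax": 0,"ay": 0,"az": 0},
    {"x": 0,"y": 0,"z": 0,"ax": 0,"ay": 0,"az": 0},
    {"x": 0,"y": 0,"z": 0,"ax": 0,"ay": 0,"az": 0},
    {"x": 0,"y": 0,"z": 0,"ax": 0,"ay": 0,"az": 0},
    {"x": 0,"y": 0,"z": 0,"ax": 0,"ay": 0,"az": 0},
    {"x": 0,"y": 0,"z": 0,"ax": 0,"ay": 0,"az": 0}
  ]
}}

```text
clock: 24.25
tcp_pos: [0.5147, -0.0194, 0.1383]
orientation: [2.989, -0.257, 0.761]
wrist_force: [-0.5, -1.0, -0.8]
width: 0.423
finger_force: 50.6
```

```bash
python3 go.py .5489 -.0246 .1017 -.183 .5;  python3 - <<'E'
from h import *
snap('scene','s6.png'); s,_=snap('wrist','w6.png'); 
C=np.zeros((480,800,3),np.uint8); C[:300,:400]=cv2.resize(cv2.imread('pics/w6.png'),(400,300)); C[:400,400:]=cv2.resize(cv2.imread('pics/s6.png')[130:330,240:440],None,fx=2,fy=2); cv2.imwrite('pics/c6.png',C)
E
```

```text
t 24.25 tcp [ 0.5147 -0.0194  0.1383] F [-0.5 -1.  -0.8] w 0.423 q [-0.17 -0.13  2.28 -0.01  0.5   1.58]
d [ 0.0342 -0.0052 -0.0366] w [ 0.0038 -0.002  -0.0102] per row [ 0.0034 -0.0005 -0.0037] [ 0.0004 -0.0002 -0.001 ]
```

View pics/c6.png

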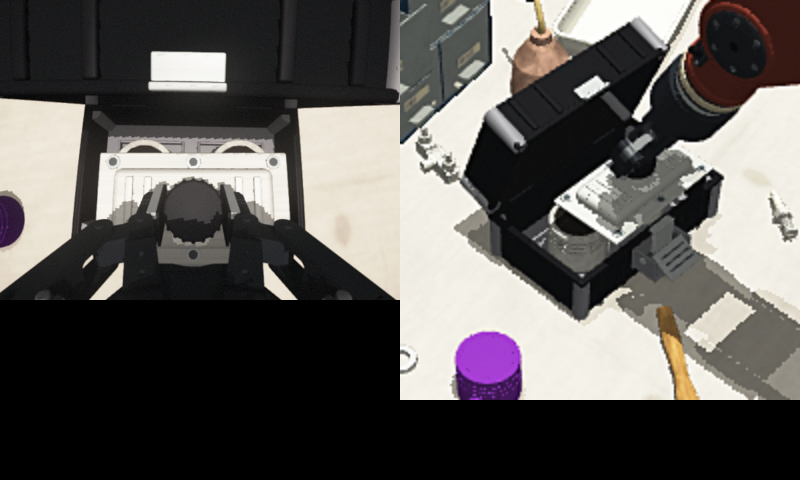

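The cover is level, square with the case and centred over both pistons. I ease it in and down.

Call:
{"fn": "servo_tool", "kwargs": {
  "series": [
    {"x": 0.0057,"y": -0.0009,"z": -0.004,"ax": 0,"ay": 0,"az": -0.001},
    {"x": 0.0057,"y": -0.0009,"z": -0.004,"ax": 0,"ay": 0,"az": -0.001},
    {"x": 0.0057,"y": -0.0009,"z": -0.004,"ax": 0,"ay": 0,"az": -0.001},
    {"x": 0.0057,"y": -0.0009,"z": -0.004,"ax": 0,"ay": 0,"az": -0.001},
    {"x": 0.0057,"y": -0.0009,"z": -0.004,"ax": 0,"ay": 0,"az": -0.001},
    {"x": 0.0057,"y": -0.0009,"z": -0.004,"ax": 0,"ay": 0,"az": -0.001},
    {"x": 0,"y": 0,"z": -0.005,"ax": 0,"ay": 0,"az": 0},
    {"x": 0,"y": 0,"z": -0.003,"ax": 0,"ay": 0,"az": 0},
    {"x": 0,"y": 0,"z": -0.0015,"ax": 0,"ay": 0,"az": 0},
    {"x": 0,"y": 0,"z": -0.001,"ax": 0,"ay": 0,"az": 0}
  ]
}}

```text
clock: 25.6
tcp_pos: [0.5488, -0.0248, 0.1037]
orientation: [2.987, -0.266, 0.76]
wrist_force: [-0.5, -0.1, -2.1]
width: 0.421
finger_force: 50.6
```

Call:
{"fn": "servo_tool", "kwargs": {
  "series": [
    {"x": 0,"y": 0,"z": -0.0005,"ax": 0,"ay": 0,"az": 0},
    {"x": 0,"y": 0,"z": -0.0005,"ax": 0,"ay": 0,"az": 0},
    {"x": 0,"y": 0,"z": -0.0005,"ax": 0,"ay": 0,"az": 0},
    {"x": 0,"y": 0,"z": 0,"ax": 0,"ay": 0,"az": 0},
    {"x": 0,"y": 0,"z": 0,"ax": 0,"ay": 0,"az": 0},
    {"x": 0,"y": 0,"z": 0,"ax": 0,"ay": 0,"az": 0},
    {"x": 0,"y": 0,"z": 0,"ax": 0,"ay": 0,"az": 0},
    {"x": 0,"y": 0,"z": 0,"ax": 0,"ay": 0,"az": 0},
    {"x": 0,"y": 0,"z": 0,"ax": 0,"ay": 0,"az": 0},
    {"x": 0,"y": 0,"z": 0,"ax": 0,"ay": 0,"az": 0}
  ]
}}

```text
clock: 26.85
tcp_pos: [0.5489, -0.0249, 0.1023]
orientation: [2.987, -0.266, 0.76]
wrist_force: [-0.1, -0.5, -1.9]
width: 0.422
finger_force: 50.6
```

```bash
python3 go.py .5489 -.0246 .1017 -.183 .5
```

```text
t 26.85 tcp [ 0.5489 -0.0249  0.1023] F [-0.1 -0.5 -1.9] w 0.422 q [-0.17  0.02  2.22 -0.02  0.4   1.6 ]
d [-0.      0.0003 -0.0006] w [ 0.0038 -0.0019 -0.0041] per row [-0.      0.     -0.0001] [ 0.0004 -0.0002 -0.0004]
```

Call:
{"fn": "servo_tool", "kwargs": {
  "series": [
    {"x": 0,"y": 0,"z": -0.0005,"ax": 0,"ay": 0,"az": 0},
    {"x": 0,"y": 0,"z": 0,"ax": 0,"ay": 0,"az": 0},
    {"x": 0,"y": 0,"z": -0.0005,"ax": 0,"ay": 0,"az": 0},
    {"x": 0,"y": 0,"z": 0,"ax": 0,"ay": 0,"az": 0},
    {"x": 0,"y": 0,"z": -0.0005,"ax": 0,"ay": 0,"az": 0},
    {"x": 0,"y": 0,"z": 0,"ax": 0,"ay": 0,"az": 0},
    {"x": 0,"y": 0,"z": 0,"ax": 0,"ay": 0,"az": 0},
    {"x": 0,"y": 0,"z": 0,"ax": 0,"ay": 0,"az": 0},
    {"x": 0,"y": 0,"z": 0,"ax": 0,"ay": 0,"az": 0},
    {"x": 0,"y": 0,"z": 0,"ax": 0,"ay": 0,"az": 0}
  ]
}}

```text
clock: 28.1
tcp_pos: [0.5496, -0.025, 0.1017]
orientation: [2.986, -0.266, 0.763]
wrist_force: [-1.8, 0.6, 4.9]
width: 0.425
finger_force: 51.0
```

```bash
python3 go.py .5489 -.0246 .1017 -.183 .5
```

```text
t 28.1 tcp [ 0.5496 -0.025   0.1017] F [-1.8  0.6  4.9] w 0.425 q [-0.17  0.03  2.22 -0.02  0.4   1.6 ]
d [-0.0007  0.0004  0.    ] w [ 0.0042 -0.     -0.0041] per row [-0.0001  0.      0.    ] [ 0.0004 -0.     -0.0004]
```

Seated: the force has reversed to +4.9 N. I release and then back out along the tool axis.

Call:
{"fn": "servo_tool", "kwargs": {
  "series": [
    {"x": 0,"y": 0,"z": 0,"ax": 0,"ay": 0,"az": 0},
    {"x": 0,"y": 0,"z": 0,"ax": 0,"ay": 0,"az": 0},
    {"x": 0,"y": 0,"z": 0,"ax": 0,"ay": 0,"az": 0},
    {"x": 0,"y": 0,"z": 0,"ax": 0,"ay": 0,"az": 0},
    {"x": 0,"y": 0,"z": 0,"ax": 0,"ay": 0,"az": 0},
    {"x": 0,"y": 0,"z": 0,"ax": 0,"ay": 0,"az": 0},
    {"x": 0,"y": 0,"z": 0,"ax": 0,"ay": 0,"az": 0},
    {"x": 0,"y": 0,"z": 0,"ax": 0,"ay": 0,"az": 0},
    {"x": 0,"y": 0,"z": 0,"ax": 0,"ay": 0,"az": 0},
    {"x": 0,"y": 0,"z": 0,"ax": 0,"ay": 0,"az": 0}
  ],
  "grip": 0.4
}}

```text
clock: 29.35
tcp_pos: [0.5489, -0.0248, 0.1008]
orientation: [2.987, -0.266, 0.76]
wrist_force: [0.5, -0.4, -0.3]
width: 0.701
finger_force: 0.0
```

Call:
{"fn": "servo_tool", "kwargs": {
  "series": [
    {"x": -0.007,"y": 0.0013,"z": 0.0131,"ax": 0,"ay": 0,"az": 0},
    {"x": -0.007,"y": 0.0013,"z": 0.0131,"ax": 0,"ay": 0,"az": 0},
    {"x": -0.007,"y": 0.0013,"z": 0.0131,"ax": 0,"ay": 0,"az": 0},
    {"x": -0.007,"y": 0.0013,"z": 0.0131,"ax": 0,"ay": 0,"az": 0},
    {"x": -0.0113,"y": 0.0021,"z": 0.021,"ax": 0,"ay": 0,"az": 0},
    {"x": -0.0113,"y": 0.0021,"z": 0.021,"ax": 0,"ay": 0,"az": 0},
    {"x": -0.0113,"y": 0.0021,"z": 0.021,"ax": 0,"ay": 0,"az": 0},
    {"x": -0.0113,"y": 0.0021,"z": 0.021,"ax": 0,"ay": 0,"az": 0},
    {"x": 0,"y": 0,"z": 0,"ax": 0,"ay": 0,"az": 0},
    {"x": 0,"y": 0,"z": 0,"ax": 0,"ay": 0,"az": 0}
  ]
}}

```text
clock: 30.6
tcp_pos: [0.4755, -0.0112, 0.2364]
orientation: [2.987, -0.266, 0.759]
wrist_force: [-0.7, 0.3, 0.0]
width: 0.703
finger_force: 0.0
```

```bash
python3 - <<'E'
from h import *
s,_=snap('wrist','w7.png'); print(s['tcp_pos'],s['wrist_force'])
Q=R.from_euler('z',-.183).as_matrix(); O=np.array([.5474,-.0243,0])
im=cv2.imread('pics/w7.png'); f=lambda p: tuple(int(round(v*16)) for v in proj('wrist',O+Q@np.array(p),s))
for sx in(-1,1):
  for sy in(-1,1): cv2.circle(im,f([sx*.044,sy*.078,.061]),48,(0,0,255),1,shift=4); cv2.circle(im,f([sx*.062,sy*.105,.06]),48,(0,255,0),1,shift=4)
cv2.circle(im,f([0,0,.105]),48,(255,0,0),-1,shift=4)
sc,_=snap('scene','s7.png'); C=np.zeros((600,800,3),np.uint8)
C[:360,:480]=cv2.resize(im,(480,360)); C[:320,480:]=cv2.resize(cv2.imread('pics/s7.png')[130:330,240:440],(320,320)); cv2.imwrite('pics/c7.png',C)
E
```

```text
[ 0.47547204 -0.01124564  0.23642624] [-0.73687672  0.28954758  0.03035363]
```

View pics/c7.png

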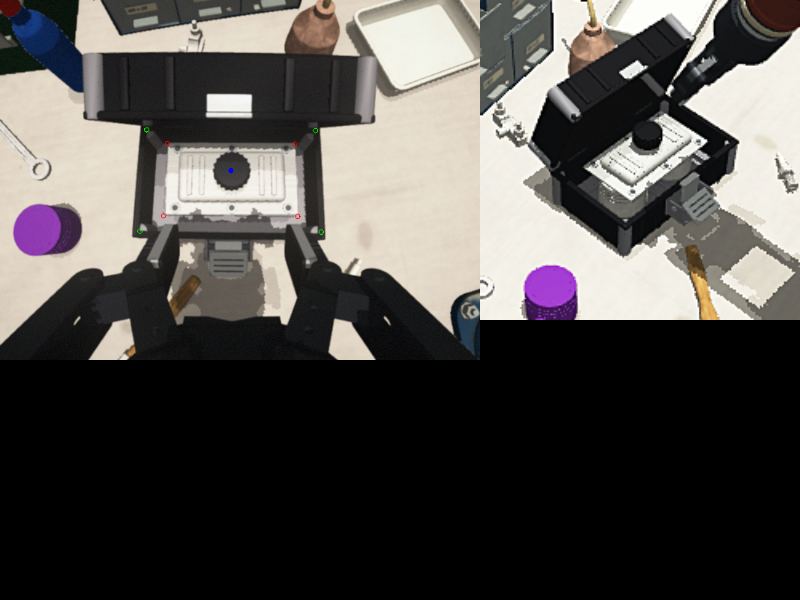

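The cover lies flat on both pistons. Its cap is at (231,170), within a pixel of the predicted centre, and the lid is open with the robot clear.

```bash
python3 -c "
from h import *
print(job.hand_in())"
```

```text
the job is handed in; nothing more can be done
None
```

I handed the job in at about 31 s of the 64 s allowed, but no verdict came back: from the last pictures, the lid is open, the loose piston stands in the empty bay, and the rocker cover lies flat and centred across both pistons.

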